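# Check a reamed guitar heel bore with a plug gauge

## Robot

A 6-joint arm with a two-finger parallel gripper is mounted at the origin on the work surface. World frame = base frame: x ahead of the robot, y to its left, z up, the work surface at z = 0. Lengths are in m, angles in rad, forces in N, time in s.
With the tool pointing down it reaches from about 0.425 to 0.95 m from the base axis. Payload 3.5 kg.
Tool frame: the origin (TCP) lies at the very end of the fingers, on their centre line; the grasp point (between the pads) lies 19 mm behind it; z points along the fingers, y is the direction in which the jaws open and shut (so a half turn about z gives the same grasp; the last joint's range is limited). The gripper opens to 85 mm and grips with 20 to 120 N. Pads are 22 mm wide; open, the fingers measure 114 mm over their backs; the gripper's body (76 mm by 85 mm) begins 54 mm behind the grasp point. The pads swing forward as they close: fully open they stand 13 mm farther back than shut.
Start: joints at [-1.412, 0.286, 1.577, -0, 1.279, -0.15], TCP at [0.205, -0.643, 0.231] pointing down, gripper open.
Joint ranges: [-2.77, 2.77], [-0.9, 2.22], [0.21, 2.48], [-1.53, 4.67], [0.24, 2.81], [-2.84, 2.84]. Speed limits (rad/s): [2.79, 2.79, 3.14, 3.14, 3.14, 3.14].

## Interface

Orientations are given as a unit quaternion [x, y, z, w].
In Python, from plant import ctrl, eyes, ticket gives the robot as it stands.
- The arm moves only by the tool send_rows, never from a script. Its arguments are lists of equal length, an entry for each row: "translation": the shift along the tool's x, y, z in units of 30 mm (1.0 is 30 mm), a list of three; "rotation": the turn, a rotation vector about the tool's x, y, z in units of 5 degrees (1.0 is 5 degrees), a list of three; "grip": the finger opening in mm, from 0 to 85.4. A call has 1 to 5 rows; each row shifts and turns the commanded pose from where the row before left it, along the tool's axes as they then stand; what a row does not reach is not made up. A row lasts 1/8 s, in which the tool goes at most 62.5 mm and 10.7 degrees, less where a joint would pass 70% of its speed; a pose out of reach is approached as far as the arm can. A call is refused whole if a number of a shift passes 1 or a number of a turn 1, either way. A call with a gripper value outside its range is refused whole. The fingers move at their own pace and stop on an object; "squeeze" is the grip in N (left out, the last holds). Time passes only in rows, so rows that do not move let the fingers close. It gives the time, the measured TCP pose, the force and the opening at its end, in the units of the state.
- ctrl.get_state(): the state, without advancing time (a new reading comes with each control period).
- eyes.read_camera(name): name is "side" or "top" or "wrist"; returns a dict with "image" (480x640x3 uint8, blue, green, red), "mtx" (3x3 intrinsics, pixels), "xyz" and "orientation" of the camera in the world; the wrist camera has in their place "hand_eye" (4x4, takes a point from camera to tool coordinates, whose origin is the TCP and whose axes are the flange's). Camera axes: x right, y down, z forward; pixel columns grow to the right and rows downward; lengths in m; the calibration is good to about 2 mm. The wrist camera is an equidistant fisheye: a pixel r from the principal point sees the ray r / f radians off the axis. A picture is of the moment at which its call begins: read the wrist's pose just before it. There is no depth.
- ticket.sign_off(): hands the job in, once; it reports no verdict.
The state is a dict: "time": time; "qpos": joint angles; "dq": joint speeds; "joint_efforts": joint torques, N m; "eef_pos": TCP position; "tcp_rot": TCP orientation; "contact_force": force on the tool from outside, world axes, zero at the start; "wrist_torque": the same for the moment, N m; "opening": opening from 0.0 (shut) to 1.0 (fully open).
Only numpy, scipy, OpenCV 4.12 (cv2) and the standard library are available. Lean on these libraries where they do the work, as an engineer would, in place of code of your own. Each camera call takes 0.05 s, during which the arm holds its last target. There are 200 camera calls.

## Task

Check the reamed hole through the guitar neck's heel with the double-ended plug gauge: push the long slim go end into the hole until the handle's shoulder is fully home and pressing on the wood, draw it out, then set the short thick no-go end square and centred on either mouth of the hole and press steadily with about 10 N for a second to confirm that nothing but its tapered nose will enter. Feel your way and push gently (never over 30 N on the wood); then lay the gauge back into its rest without dropping it, let go, and leave the other things on the bench undisturbed.

Things in the scene. Friction and masses are not known exactly. Their poses are not given: they have to be found in the camera images.
- gauge_centre (a point): Centre of the double-ended plug gauge (loose, about 0.3 kg, 126 mm long). Own y runs along its axis towards the go end; z is up as it lies in its rest. Handle: square aluminium bar 26 x 26 mm, 80 mm long, centred here; grip it across its flats from above, between the rest's yokes.
- go_shoulder (a point): On the gauge's axis, 40 mm from its centre: the handle's end face from which the go end stands out; it stops flat on the wood when the go end is fully in. Wood and steel are hard: let them meet at 8 mm/s or slower, or the blow may pass 30 N
- go_tip (a point): Centre of the go end's tip, 72 mm from the gauge's centre along its +y. Go end: steel cylinder 20 mm in diameter, 32 mm long, the last 3 mm tapered to 17 mm
- nogo_tip (a point): Centre of the no-go end's tip, 54 mm from the gauge's centre along its -y. No-go end: steel cylinder 25 mm in diameter, 14 mm long, the last 6 mm tapered to 17 mm. It cannot enter: set on the hole, only about 3.5 mm of its tapered nose dips into the mouth, then it stops
- fixture: Fixture holding a guitar neck, shimmed up 0 to 10 mm. Origin under its mark, heights above it. The neck's heel is an upright wooden block 74 mm (own x) by 42 mm (own y), fingerboard on top 93 mm up, neck along own +x. A sharp-edged round hole 21.6 mm wide goes right through the heel along own y, level, 60 mm up. The neck is clamped so that the hole lies 4 to 24 mm off the mark, towards own +x. Base to 14 mm.
- mark_minus (a point): The fixture's mark in the plane of the heel's -y face: 21 mm to -y of the fixture's middle, 60 mm above its origin; axes as the fixture's. The hole's mouth lies level with it, in the same plane, but 4 to 24 mm from it towards own +x: find it by feel or by eye
- mark_plus (a point): The same on the heel's +y face; the hole's mouth there has the same offset along own x. Either mouth may be used for either end
- rest: The gauge's wooden rest, fixed, 100 x 130 mm, base 10 mm high. Origin on the bench under its middle. Two yokes, 8 mm thick, at own y = -32 and +32 mm (56 mm free between them), each with a notch 34 mm wide across own x, its floor 40 mm and its prongs 60 mm above the bench. The handle lies in both notches, along own y.
- rest_seat (a point): Where the gauge's centre lies when it is in the rest: 53 mm above the bench over the rest's origin; axes as the rest's. The gauge may be put back either way round
- cork_block: loose cork sanding block, 100 x 55 x 28 mm, lying between and beyond the working area; leave alone
- driver: loose screwdriver, 190 mm, lying on the bench on the robot's side; leave alone
- bridge: loose dark wooden guitar bridge, 130 x 28 x 12 mm; leave alone
- glue: loose white glue bottle, 60 mm in diameter, 150 mm high, at the right; leave alone
- jar: loose glass jar, 76 mm in diameter, 100 mm high, at the left; leave alone
- mallet: loose wooden mallet, 260 mm, at the right; leave alone
- dowel: loose wooden dowel lying at the left, 20 mm in diameter, 120 mm long; leave alone
Things that resemble listed ones, but are neither listed nor needed, are in the scene too. What is shaped like the rest but turquoise is not meant. Of the things that look like the part that bears gauge_centre, the larger one is meant.

How it is judged:
By the outcome, as a careful person would: the job done as asked, in the order asked, and still so for the second after the job is handed in, with the robot touching nothing.
It also fails if it takes over 72 s, if anything falls off the work surface, if the arm or the gripper's body presses on something with over 40 N, if the wrist force passes 120 N, or if a joint passes its speed limit or range.

## Working session

There is one attempt and no reset: what is moved stays moved. The work goes in short steps, Python scripts to look and compute and a tool call to move; the robot and the scene stay as the last step left them, time stands still between calls to the robot, and variables do not carry over. Pictures are saved under pics/ and viewed, about 8 in all and at most 12, crops included, and the job is handed in when it is done.

Besides the shell and the picture viewer there is one more tool, called after "Request:" in YAML: its name, and indented under it one key for each argument. send_rows: Moves the arm, as the interface text tells. Its arguments: {"type":"object","properties":{"translation":{"type":"array"},"rotation":{"type":"array"},"grip":{"type":"array"},"squeeze":{"type":"number"}},"required":["translation","rotation","grip"]}

```bash
ls; mkdir -p pics
cat > h.py <<'E'
import numpy as np, cv2
from scipy.spatial.transform import Rotation as R
from plant import ctrl, eyes, ticket
def ray(c,u,v):
    d=np.linalg.inv(c['mtx'])@[u,v,1]; return np.array(c['xyz']), R.from_quat(c['orientation']).apply(d) if np.size(c['orientation'])==4 else np.array(c['orientation'])@d
def onplane(c,u,v,z):
    o,d=ray(c,u,v); return o+d*(z-o[2])/d[2]
def proj(c,p):
    Rm=R.from_quat(c['orientation']).as_matrix() if np.size(c['orientation'])==4 else np.array(c['orientation'])
    q=np.array(c['mtx'])@(Rm.T@(np.array(p)-c['xyz'])); return q[:2]/q[2]
E
python3 - <<'E'
from h import *
print(ctrl.get_state())
for n in ['side','top','wrist']:
    c=eyes.read_camera(n); cv2.imwrite(f'pics/{n}0.png',c['image'])
    np.save(f'pics/{n}0.npy',c,allow_pickle=True)
    print(n,{k:v for k,v in c.items() if k!='image'})
E
```

```text
pics
{'time': 0.0, 'qpos': array([-1.41196890e+00,  2.87231287e-01,  1.57819105e+00,  2.19638614e-05,
        1.27859535e+00, -1.49995944e-01]), 'dq': array([ 1.02342466e-03, -1.02123504e-03, -6.74779127e-04,  5.36368806e-05,
        2.34339007e-03,  2.36513530e-04]), 'joint_efforts': array([ 8.69789219e-04, -4.05976975e+01, -2.92626143e+01, -1.30719081e-04,
        5.72855279e-03,  2.35936049e-06]), 'eef_pos': array([ 0.20508808, -0.64239476,  0.22989582]), 'tcp_rot': array([ 9.88101946e-01,  1.53795561e-01,  5.15834337e-06, -1.21255052e-03]), 'contact_force': array([-0.86071102,  1.07771652, -1.34693905]), 'wrist_torque': array([-0.01277969,  0.00602931,  0.03711364]), 'opening': 0.9980321885099228}
side {'mtx': array([[571.55902261,   0.        , 323.52451525],
       [  0.        , 571.55902261, 240.67196668],
       [  0.        ,   0.        ,   1.        ]]), 'xyz': array([0.48877555, 1.31200941, 0.89976263]), 'orientation': array([-0.03907779,  0.87477874, -0.48287184,  0.00835916])}
top {'mtx': array([[525.66526656,   0.        , 313.36865047],
       [  0.        , 525.66526656, 234.11958643],
       [  0.        ,   0.        ,   1.        ]]), 'xyz': array([0.39539566, 0.00578165, 1.45161186]), 'orientation': array([ 0.71266937, -0.69869669,  0.04411724, -0.04448556])}
wrist {'mtx': array([[371.64829954,   0.        , 320.33592085],
       [  0.        , 371.64829954, 246.65930823],
       [  0.        ,   0.        ,   1.        ]]), 'hand_eye': array([[ 2.63069086e-04, -9.50394462e-01, -3.11047100e-01,
         7.99529028e-02],
       [ 9.99999918e-01,  1.53880859e-04,  3.75575106e-04,
         2.29906124e-04],
       [-3.09080306e-04, -3.11047173e-01,  9.50394424e-01,
        -1.42356813e-01],
       [ 0.00000000e+00,  0.00000000e+00,  0.00000000e+00,
         1.00000000e+00]])}
```

View pics/top0.png

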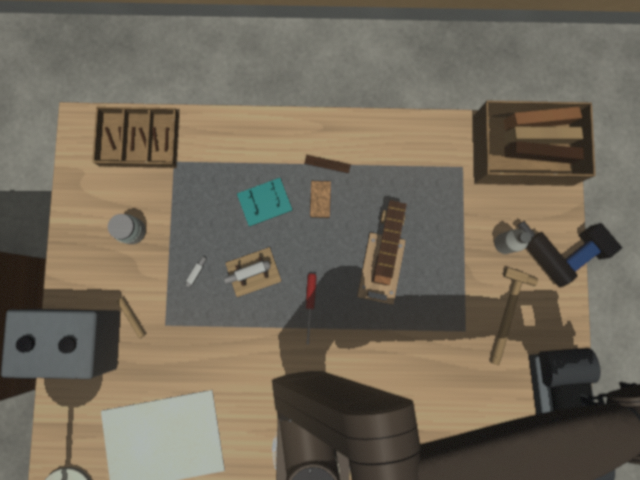

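View pics/side0.png

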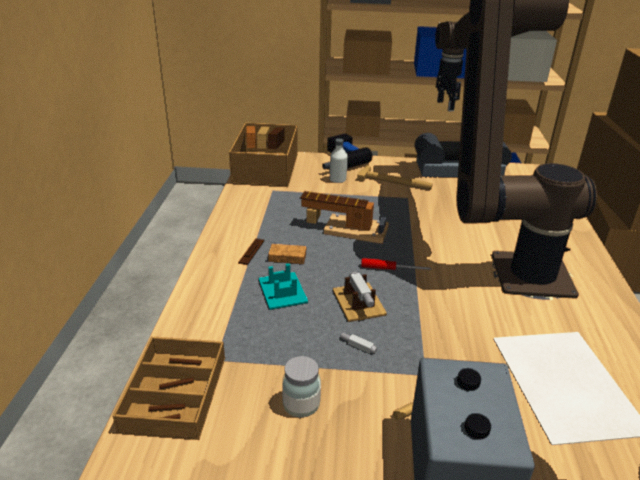

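Top view: the candidates for the gauge are (248,271), the larger, lying in a wooden rest, and (196,271), smaller, loose on the mat. Rest candidates are the wooden one at (252,272) and the turquoise one at (264,201). The fixture is at (385,255). I'll confirm these in one enlarged crop.

Run:
```python
from h import *
t=np.load('pics/top0.npy',allow_pickle=True).item(); s=np.load('pics/side0.npy',allow_pickle=True).item()
def crop(c,x,y,w,h,f): return cv2.resize(c['image'][y:y+h,x:x+w],None,fx=f,fy=f,interpolation=cv2.INTER_CUBIC)
a=crop(t,180,240,110,60,3.6)   # 396x216
b=crop(t,340,190,80,120,4.5)     # 360x540
d=crop(s,290,180,110,150,3.6)[:, :] # 396x540
d=crop(s,290,185,110,100,3.2)
d=cv2.resize(d,(396,324))
im=np.hstack([np.vstack([a,cv2.resize(d,(396,324))]),b])
cv2.imwrite('pics/crop1.png',im);print(im.shape)
for p in [(248,271),(196,271)]: print(onplane(t,*p,0.05))
print(onplane(t,385,255,0.06))
```

```text
(540, 756, 3)
[0.46959814 0.1803948  0.05      ]
[0.46685704 0.31885589 0.05      ]
[ 0.51869162 -0.18301832  0.06      ]
```

View pics/crop1.png

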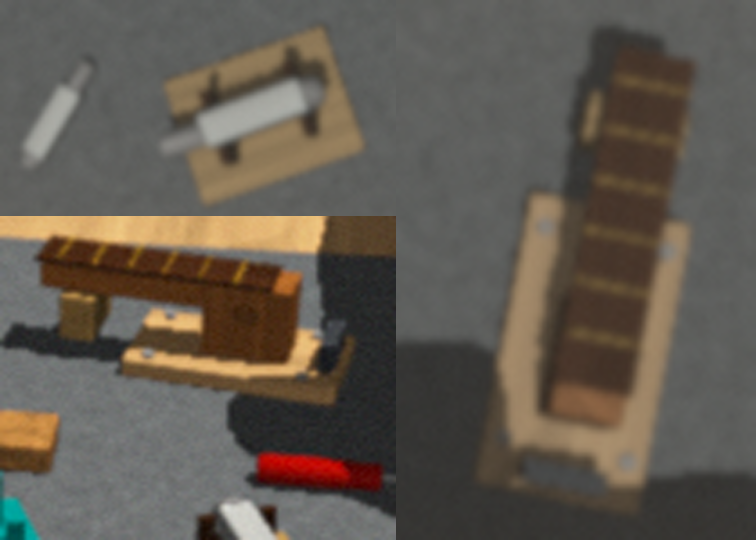

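Crop: the larger gauge at top (250,271) lies in the wooden rest, with its go end to the left (226,281) and no-go end to the right (270,264). That is the one meant. The small one at (196,271) and the turquoise rest are decoys. The hole's +y mouth shows in the side view at about (357,215). First I'll move to look at that mouth with the wrist camera.

Request:
send_rows:
  translation:
    - [0.9, -0.97, 0]
    - [0.9, -0.97, 0]
    - [0.9, -0.97, 0]
    - [0.9, -0.97, 0]
    - [0.9, -0.97, 0]
  rotation:
    - [0, 0, 0]
    - [0, 0, 0]
    - [0, 0, 0]
    - [0, 0, 0]
    - [0, 0, 0]
  grip: [85, 85, 85, 85, 85]

```text
time: 0.78
eef_pos: [0.2899, -0.462, 0.2309]
tcp_rot: [0.988, 0.154, -0.0, -0.0]
contact_force: [0.5, -0.2, -0.8]
opening: 0.995
```

Request:
send_rows:
  translation:
    - [0.9, -0.97, 0]
    - [0.9, -0.97, 0]
    - [0.9, -0.97, 0]
    - [0.9, -0.97, 0]
    - [0.9, -0.97, 0]
  rotation:
    - [0, 0, 0]
    - [0, 0, 0]
    - [0, 0, 0]
    - [0, 0, 0]
    - [0, 0, 0]
  grip: [85, 85, 85, 85, 85]

```text
time: 1.4
eef_pos: [0.3742, -0.2824, 0.2311]
tcp_rot: [0.988, 0.154, -0.0, -0.0]
contact_force: [0.6, 0.3, 0.3]
opening: 0.996
```

Request:
send_rows:
  translation:
    - [0.9, -0.97, 0]
    - [0.9, -0.97, 0]
    - [0.9, -0.97, 0]
    - [0.9, -0.97, 0]
    - [0.9, -0.97, 0]
  rotation:
    - [0, 0, 0]
    - [0, 0, 0]
    - [0, 0, 0]
    - [0, 0, 0]
    - [0, 0, 0]
  grip: [85, 85, 85, 85, 85]

```text
time: 2.02
eef_pos: [0.4586, -0.1028, 0.2312]
tcp_rot: [0.988, 0.154, -0.0, -0.0]
contact_force: [0.8, -0.6, -0.4]
opening: 0.993
```

Request:
send_rows:
  translation:
    - [0, 0, 0]
    - [0, 0, 0]
    - [0, 0, 0]
    - [0, 0, 0]
    - [0, 0, 0]
  rotation:
    - [0, 0, -1]
    - [0, 0, -1]
    - [0, 0, -1]
    - [0, 0, -1]
    - [0, 0, -1]
  grip: [85, 85, 85, 85, 85]

```text
time: 2.65
eef_pos: [0.4581, -0.104, 0.231]
tcp_rot: [0.931, 0.365, -0.0, -0.0]
contact_force: [-0.1, -0.4, 0.8]
opening: 1.0
```

Request:
send_rows:
  translation:
    - [0, 0, 0]
    - [0, 0, 0]
    - [0, 0, 0]
    - [0, 0, 0]
    - [0, 0, 0]
  rotation:
    - [0, 0, -1]
    - [0, 0, -1]
    - [0, 0, -1]
    - [0, 0, -1]
    - [0, 0, -1]
  grip: [85, 85, 85, 85, 85]

```text
time: 3.28
eef_pos: [0.4581, -0.104, 0.231]
tcp_rot: [0.83, 0.558, -0.0, -0.0]
contact_force: [-0.1, 0.3, -0.5]
opening: 0.999
```

Request:
send_rows:
  translation:
    - [0, 0, 0.5]
    - [0, 0, 0.5]
    - [0, 0, 0.5]
    - [0, 0, 0]
    - [0, 0, 0]
  rotation:
    - [0, 0, -1]
    - [0, 0, -1]
    - [0, 0, -1]
    - [0, 0, -1]
    - [0, 0, -1]
  grip: [85, 85, 85, 85, 85]

```text
time: 3.9
eef_pos: [0.4579, -0.1039, 0.1857]
tcp_rot: [0.689, 0.725, -0.0, -0.001]
contact_force: [-0.9, -0.4, -0.5]
opening: 0.995
```

Request:
send_rows:
  translation:
    - [0, 0, 0]
    - [0, 0, 0]
    - [0, 0, 0]
    - [0, 0, 0]
  rotation:
    - [0, 0, -1]
    - [0, 0, 0]
    - [0, 0, 0]
    - [0, 0, 0]
  grip: [85, 85, 85, 85]

```text
time: 4.4
eef_pos: [0.4583, -0.1041, 0.1863]
tcp_rot: [0.658, 0.753, -0.0, -0.0]
contact_force: [0.8, -0.1, -0.2]
opening: 0.995
```

```bash
cat >> h.py <<'E'
def wcap(tag):
    s=ctrl.get_state(); c=eyes.read_camera('wrist'); c['pos']=s['eef_pos']; c['rot']=s['tcp_rot']
    np.save(f'pics/{tag}.npy',c,allow_pickle=True); cv2.imwrite(f'pics/{tag}.png',c['image']); return c
def wld(tag): return np.load(f'pics/{tag}.npy',allow_pickle=True).item()
def wpose(c):
    T=np.eye(4); T[:3,:3]=R.from_quat(c['rot']).as_matrix(); T[:3,3]=c['pos']; return T@c['hand_eye']
def wray(c,u,v):
    K=c['mtx']; x=(u-K[0,2])/K[0,0]; y=(v-K[1,2])/K[1,1]; r=np.hypot(x,y)+1e-12
    d=np.array([np.sin(r)*x/r,np.sin(r)*y/r,np.cos(r)]); T=wpose(c); return T[:3,3],T[:3,:3]@d
def wplane(c,u,v,z):
    o,d=wray(c,u,v); return o+d*(z-o[2])/d[2]
def wproj(c,p):
    T=wpose(c); q=T[:3,:3].T@(np.array(p)-T[:3,3]); th=np.arctan2(np.hypot(q[0],q[1]),q[2]); n=np.hypot(q[0],q[1])
    K=c['mtx']; return np.array([K[0,2]+K[0,0]*th*q[0]/n,K[1,2]+K[1,1]*th*q[1]/n])
def tri(rays):
    A=np.zeros((3,3));b=np.zeros(3)
    for o,d in rays:
        d=d/np.linalg.norm(d);P=np.eye(3)-np.outer(d,d);A+=P;b+=P@o
    p=np.linalg.solve(A,b); return p,[np.linalg.norm((np.eye(3)-np.outer(d,d)/(d@d))@(p-o)) for o,d in rays]
def rel(p,yaw=None):
    "delta from TCP to world point p in tool axes, units of 30mm; yaw change in rows of 5deg about tool z"
    s=ctrl.get_state(); M=R.from_quat(s['tcp_rot']); x=M.apply([1,0,0]); y0=np.degrees(np.arctan2(x[1],x[0]))
    print('tool shift units',np.round(M.inv().apply(np.array(p)-s['eef_pos'])/0.03,3),'yaw now',round(y0,2))
    if yaw is not None: print('tool z turn units', round(-(((yaw-y0)+180)%360-180)/5,3))
E
python3 - <<'E'
from h import *
wcap('w1')
E
```

```text
(no output)
```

View pics/w1.png

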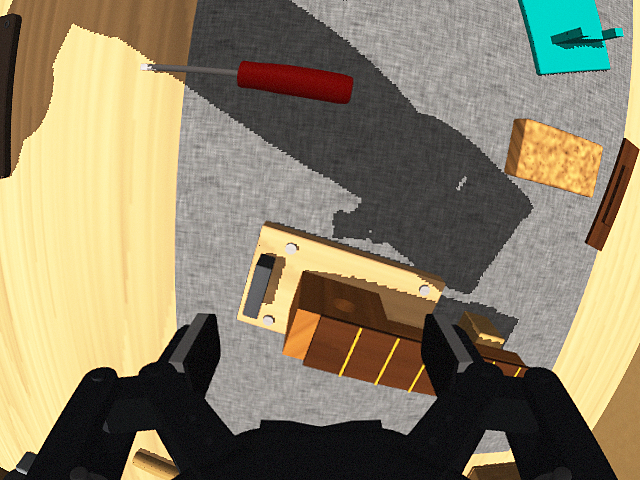

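The wrist view shows the heel's +y face, with the hole at about (345,305). I'll back off towards +y and go lower for a squarer view.

Request:
send_rows:
  translation:
    - [1, 0, 0.5]
    - [1, 0, 0.5]
    - [1, 0, 0.5]
    - [0, 0, 0.5]
    - [0, 0, 0]
  rotation:
    - [0, 0, 0]
    - [0, 0, 0]
    - [0, 0, 0]
    - [0, 0, 0]
    - [0, 0, 0]
  grip: [85, 85, 85, 85, 85]

```text
time: 5.08
eef_pos: [0.4456, -0.0151, 0.1251]
tcp_rot: [0.658, 0.753, -0.001, -0.001]
contact_force: [-0.1, 0.1, 0.8]
opening: 0.993
```

Request:
send_rows:
  translation:
    - [0, 0, 0]
    - [0, 0, 0]
  rotation:
    - [0, 0, 0]
    - [0, 0, 0]
  grip: [85, 85]

```text
time: 5.32
eef_pos: [0.447, -0.0158, 0.1271]
tcp_rot: [0.659, 0.753, 0.0, 0.001]
contact_force: [0.5, 0.3, 0.2]
opening: 0.995
```

Run:
```python
from h import *
c=wcap('w2'); im=c['image']
a=cv2.resize(im[240:440,200:520],None,fx=2.5,fy=2.5,interpolation=cv2.INTER_CUBIC)
cv2.imwrite('pics/w2c.png',a)
```

```text
(no output)
```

View pics/w2c.png

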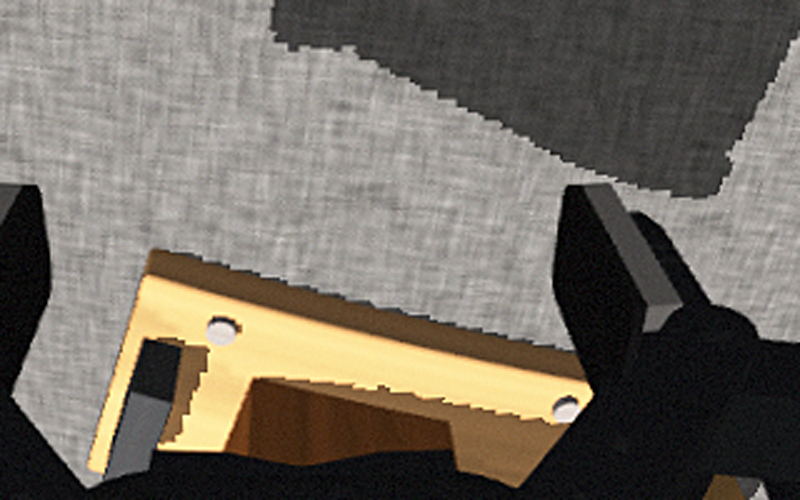

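The gripper's body hides the hole in this view. The base corner shows at crop (147,275) and the heel's bottom edge runs (255,378)–(450,422). I'll enlarge the first wrist view instead.

Run:
```python
from h import *
a=cv2.resize(wld('w1')['image'][210:370,230:450],None,fx=3.6,fy=3.6,interpolation=cv2.INTER_CUBIC)
a=cv2.convertScaleAbs(a,alpha=1.5)
cv2.imwrite('pics/w1c.png',a)
```

```text
(no output)
```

View pics/w1c.png

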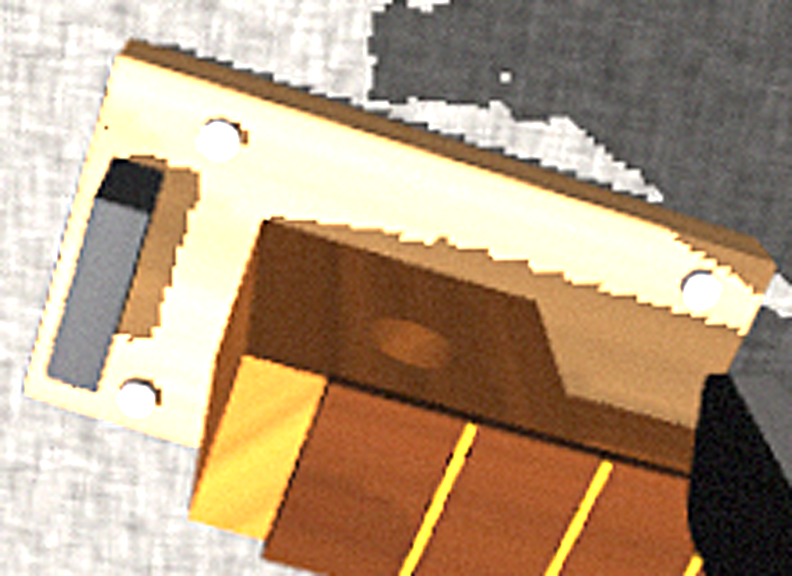

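Crop: hole centre at (409,342), i.e. full image (343.6,305). Heel's bottom edge runs (303,271)–(378,293), and the base's corner is at (262,225).

Run:
```python
from h import *
a,b=wld('w1'),wld('w2'); s=np.load('pics/side0.npy',allow_pickle=True).item(); t=np.load('pics/top0.npy',allow_pickle=True).item()
np.set_printoptions(precision=4,suppress=True)
for n,p,q in [('base',(261.9,225.3),(258.8,350)),('heelL',(303.1,270.6),(302,391.2)),('heelR',(378.1,293.1),(380,408.8))]:
    print(n,*tri([wray(a,*p),wray(b,*q)]))
ph,e=tri([wray(a,343.6,305),ray(s,357.5,214.9)]);print('hole',ph,e)
for z in (.014,.019,.024):
    L=wplane(a,303.1,270.6,z);Rr=wplane(a,378.1,293.1,z); d=Rr-L
    B=wplane(a,261.9,225.3,z);B2=wplane(a,444.4,281.7,z);B3=wplane(a,236.9,318.9,z)
    ang=np.degrees(np.arctan2(*(d[1::-1]))); ang2=np.degrees(np.arctan2(*((B2-B)[1::-1])))
    u=d/np.linalg.norm(d); n=np.array([-u[1],u[0],0])
    o,r=wray(a,343.6,305); h=o+r*((L-o)@n)/(r@n)
    print(z,'heel',np.linalg.norm(d),ang,ang2,'base len',np.linalg.norm(B2-B),np.linalg.norm(B3-B),'hole on face',h,'h above base',h[2]-z, 'from L',(h-L)@u,'L',L)
    o,r=ray(s,357.5,214.9); h=o+r*((L-o)@n)/(r@n); print('   side ray',h)
# gauge coarse
for z in (.053,):
  P=[onplane(t,*p,z) for p in [(225.8,280.6),(236.1,275.6),(264.7,266.4),(270.3,264.2)]]
  print(P,np.degrees(np.arctan2(*((P[0]-P[3])[1::-1]))))
```

```text
base [ 0.4091 -0.1135  0.0176] [np.float64(0.0007364282932461315), np.float64(0.000736428293246246)]
heelL [ 0.4493 -0.1497  0.0202] [np.float64(0.00017728019079065515), np.float64(0.00017728019079076818)]
heelR [ 0.5206 -0.1625  0.021 ] [np.float64(0.0005418420780907249), np.float64(0.0005418420780909449)]
hole [ 0.4826 -0.154   0.07  ] [np.float64(0.0008939701797884914), np.float64(0.0008939701797885165)]
0.014 heel 0.07382816263356284 -10.533888996089095 -10.26815777772596 base len 0.1793063803626082 0.09929562869131253 hole on face [ 0.4848 -0.1588  0.0606] h above base 0.04664602289709381 from L 0.03633273836162503 L [ 0.4491 -0.1522  0.014 ]
   side ray [ 0.4817 -0.1583  0.0674]
0.019 heel 0.0726549234581281 -10.533888996089097 -10.268157777725953 base len 0.17645693562034973 0.09771767364848843 hole on face [ 0.4842 -0.1567  0.0649] h above base 0.04590474830093834 from L 0.03575535717704572 L [ 0.4491 -0.1502  0.019 ]
   side ray [ 0.4818 -0.1562  0.0685]
0.024 heel 0.0714816842826933 -10.533888996089107 -10.268157777725968 base len 0.17360749087809113 0.09613971860566432 hole on face [ 0.4837 -0.1546  0.0692] h above base 0.04516347370478282 from L 0.03517797599246641 L [ 0.4491 -0.1482  0.024 ]
   side ray [ 0.4818 -0.1542  0.0697]
[array([0.4429, 0.238 , 0.053 ]), array([0.4566, 0.2112, 0.053 ]), array([0.4825, 0.136 , 0.053 ]), array([0.4887, 0.1213, 0.053 ])] 111.44967494466361
```

Hole on the +y face is at about (0.483,-0.156,0.067), and fixture yaw is about -10.4°. I'll take one better view of the mouth, then go over to the gauge.

Request:
send_rows:
  translation:
    - [-0.8, 0, 0]
    - [-0.8, 0, 0]
    - [0, 0, 0]
    - [0, 0, 0]
  rotation:
    - [0, 0, 0]
    - [0, 0, 0]
    - [0, 0, 0]
    - [0, 0, 0]
  grip: [85, 85, 85, 85]

```text
time: 5.88
eef_pos: [0.4527, -0.0624, 0.1264]
tcp_rot: [0.658, 0.753, 0.0, -0.0]
contact_force: [-1.0, -0.6, -0.1]
opening: 0.99
```

Run:
```python
from h import *
c=wcap('w3'); print(c['pos'])
```

```text
[ 0.45268054 -0.06237051  0.12643387]
```

Request:
send_rows:
  translation:
    - [0.93, 0.34, -0.7]
    - [0.93, 0.34, -0.7]
    - [0.93, 0.34, -0.7]
    - [0.93, 0.34, 0]
    - [0.93, 0.34, 0]
  rotation:
    - [0, 0, 0]
    - [0, 0, 0]
    - [0, 0, 0]
    - [0, 0, 0]
    - [0, 0, 0]
  grip: [85, 85, 85, 85, 85]

```text
time: 6.55
eef_pos: [0.4845, 0.0843, 0.1898]
tcp_rot: [0.658, 0.753, 0.0, 0.0]
contact_force: [0.3, -0.2, 0.3]
opening: 0.995
```

Request:
send_rows:
  translation:
    - [0.93, 0.34, 0]
    - [0.93, 0.34, 0]
    - [0.93, 0.34, 0]
    - [0, 0, 0]
    - [0, 0, 0]
  rotation:
    - [0, 0, 0]
    - [0, 0, -0.74]
    - [0, 0, 0]
    - [0, 0, 0]
    - [0, 0, 0]
  grip: [85, 85, 85, 85, 85]

```text
time: 7.18
eef_pos: [0.5013, 0.17, 0.1891]
tcp_rot: [0.633, 0.774, -0.0, -0.0]
contact_force: [0.2, 0.3, -0.1]
opening: 0.997
```

Request:
send_rows:
  translation:
    - [0, 0, 0]
    - [0, 0, 0]
  rotation:
    - [0, 0, 0]
    - [0, 0, 0]
  grip: [85, 85]

```text
time: 7.42
eef_pos: [0.5018, 0.1693, 0.1894]
tcp_rot: [0.634, 0.773, -0.0, 0.0]
contact_force: [-0.5, 0.2, -0.2]
opening: 0.992
```

Run:
```python
from h import *
c=wcap('w4'); print(c['pos'])
a=wld('w3')['image'][290:430,240:440]
a=cv2.convertScaleAbs(cv2.resize(a,(400,280),interpolation=cv2.INTER_CUBIC),alpha=1.7)
a=cv2.resize(a,(560,392))
b=c['image'][180:440,190:450]; b=cv2.resize(b,(560,560))
a=np.vstack([a,np.zeros((168,560,3),np.uint8)])
o=np.hstack([cv2.resize(wld('w3')['image'][310:420,260:410],(400,293)),cv2.resize(c['image'][180:440,220:420],(400,520))[:293]])
L=cv2.convertScaleAbs(cv2.resize(wld('w3')['image'][310:430,270:390],(400,400),interpolation=cv2.INTER_CUBIC),alpha=1.7)
Rr=cv2.resize(c['image'][190:440,220:420],(400,500),interpolation=cv2.INTER_CUBIC)
cv2.imwrite('pics/c34.png',np.hstack([np.vstack([L,np.zeros((100,400,3),np.uint8)]),Rr]))
```

```text
[0.50180919 0.16932349 0.18938121]
```

View pics/c34.png

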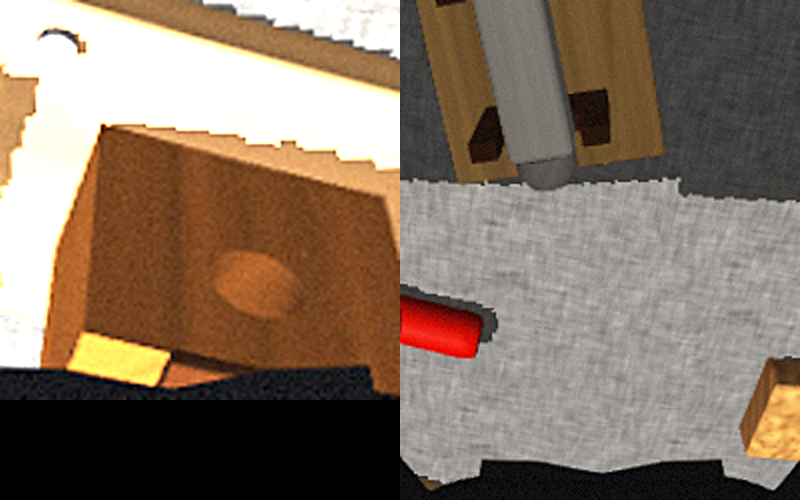

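Left: hole ellipse centre at crop (256,285), i.e. full (346.8,395.5), heel corner (301,347.5). Right: the gauge's no-go end, with the rest turned about 14° from the image's vertical. I need the upper part of this view.

Run:
```python
from h import *
a,b,w3=wld('w1'),wld('w2'),wld('w3'); s=np.load('pics/side0.npy',allow_pickle=True).item()
np.set_printoptions(precision=4,suppress=True)
print('heelL',*tri([wray(a,303.1,270.6),wray(b,302,391.2),wray(w3,300.9,347.5)]))
print('heelR',*tri([wray(a,378.1,293.1),wray(b,380,408.8),wray(w3,385.5,368.5)]))
print('hole w',*tri([wray(a,343.6,305),wray(w3,346.8,395.5)]))
print('hole ws',*tri([wray(a,343.6,305),wray(w3,346.8,395.5),ray(s,357.5,214.9)]))
c=wld('w4')
cv2.imwrite('pics/w4c.png',cv2.resize(c['image'][60:300,170:400],(766,800))[:600*800//600] if 0 else cv2.resize(c['image'][60:300,170:400],(575,600),interpolation=cv2.INTER_CUBIC))
```

```text
heelL [ 0.4492 -0.1497  0.0202] [np.float64(0.00011419790339312286), np.float64(0.0002427435736596985), np.float64(0.00013408043108844333)]
heelR [ 0.5207 -0.1624  0.0208] [np.float64(0.0006649922525216102), np.float64(0.0004455055760199226), np.float64(0.0003222804803346637)]
hole w [ 0.4841 -0.1558  0.0667] [np.float64(0.00013221060455595403), np.float64(0.00013221060455592828)]
hole ws [ 0.4829 -0.1534  0.0702] [np.float64(0.0007819131470513243), np.float64(0.0008074285499462336), np.float64(0.001170453541030252)]
```

View pics/w4c.png

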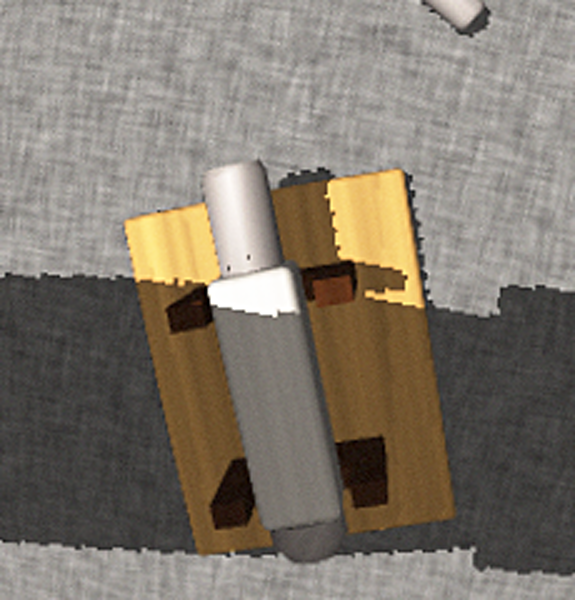

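The view shows the gauge lying in the wooden rest: go end up at (235,215), handle end faces at about crop (253,277) and (302,523).

Run:
```python
from h import *
np.set_printoptions(precision=4,suppress=True)
c=wld('w4'); f=lambda x,y:(170+x/2.5,60+y/2.5)
A=wplane(c,*f(253.5,277),.066);B=wplane(c,*f(302,523),.066);m=(A+B)/2
yaw=np.degrees(np.arctan2(*((A-B)[1::-1])))
G=wplane(c,*f(233,172),.060); N=wplane(c,*f(316,558),.053)
print(A,B,np.linalg.norm(A-B),m,yaw,'tips',G,N,np.degrees(np.arctan2(*((G-N)[1::-1]))))
# rest base corners z=.01
C=[wplane(c,*f(*p),.010) for p in [(125,217),(405,170),(455,517),(200,553)]]
print(C,np.mean(C,0),[np.degrees(np.arctan2(*((p-q)[1::-1]))) for p,q in [(C[0],C[3]),(C[1],C[2])]],np.linalg.norm(C[0]-C[1]),np.linalg.norm(C[0]-C[3]))
rel([m[0],m[1],.1],yaw)
```

```text
[0.4577 0.2114 0.066 ] [0.4848 0.1397 0.066 ] 0.07664708612454986 [0.4712 0.1755 0.066 ] 110.66434468874641 tips [0.4456 0.2401 0.06  ] [0.4913 0.1231 0.053 ] 111.33355160302978
[array([0.4027, 0.2171, 0.01  ]), array([0.4959, 0.2502, 0.01  ]), array([0.5399, 0.1305, 0.01  ]), array([0.4481, 0.0968, 0.01  ])] [0.4717 0.1737 0.01  ] [np.float64(110.67657386330951), np.float64(110.15968344432284)] 0.09890265960388266 0.128503982274434
tool shift units [ 0.401 -0.961  2.979] yaw now 101.34
tool z turn units -1.866
```

Request:
send_rows:
  translation:
    - [0.35, -0.96, 0.5]
    - [0, 0, 0.5]
    - [0, 0, 0.5]
    - [0, 0, 0]
    - [0, 0, 0]
  rotation:
    - [0, 0, 0]
    - [0, 0, -0.95]
    - [0, 0, -0.9]
    - [0, 0, 0]
    - [0, 0, 0]
  grip: [85, 85, 85, 85, 85]

```text
time: 8.1
eef_pos: [0.472, 0.1744, 0.1449]
tcp_rot: [0.57, 0.822, 0.0, 0.0]
contact_force: [-0.2, -0.9, -0.2]
opening: 0.998
```

Run:
```python
from h import *
rel([.4715,.174,.034],110.6)
```

```text
tool shift units [-0.008 -0.023  3.698] yaw now 110.56
tool z turn units -0.009
```

Request:
send_rows:
  translation:
    - [0, -0.02, 0.8]
    - [0, 0, 0.8]
    - [0, 0, 0.8]
    - [0, 0, 0.7]
    - [0, 0, 0.6]
  rotation:
    - [0, 0, 0]
    - [0, 0, 0]
    - [0, 0, 0]
    - [0, 0, 0]
    - [0, 0, 0]
  grip: [85, 85, 85, 85, 85]

```text
time: 8.72
eef_pos: [0.4717, 0.1744, 0.0333]
tcp_rot: [0.569, 0.822, 0.0, 0.001]
contact_force: [0.7, -0.1, 0.6]
opening: 0.993
```

Request:
send_rows:
  translation:
    - [0, 0, 0]
    - [0, 0, 0]
    - [0, 0, 0]
    - [0, 0, 0]
    - [0, 0, 0]
  rotation:
    - [0, 0, 0]
    - [0, 0, 0]
    - [0, 0, 0]
    - [0, 0, 0]
    - [0, 0, 0]
  grip: [40, 40, 34, 30, 24]
  squeeze: 30

```text
time: 9.35
eef_pos: [0.4713, 0.1744, 0.0341]
tcp_rot: [0.569, 0.822, 0.0, 0.0]
contact_force: [-0.7, -0.7, 4.2]
opening: 0.298
```

Request:
send_rows:
  translation:
    - [0, 0, 0]
    - [0, 0, 0]
    - [0, 0, 0]
    - [0, 0, 0]
    - [0, 0, 0]
  rotation:
    - [0, 0, 0]
    - [0, 0, 0]
    - [0, 0, 0]
    - [0, 0, 0]
    - [0, 0, 0]
  grip: [20, 15, 10, 10, 10]
  squeeze: 70

```text
time: 9.98
eef_pos: [0.4715, 0.1744, 0.0342]
tcp_rot: [0.569, 0.822, 0.0, 0.0]
contact_force: [-1.7, -0.8, 5.6]
opening: 0.293
```

Gripped (opening 25 mm). Lift, turn to the hole's axis, and bring the no-go end near the +y mouth without touching, to calibrate the views against the gauge in hand.

Request:
send_rows:
  translation:
    - [0, 0, -0.3]
    - [0, 0, -0.6]
    - [0, 0, -0.8]
    - [0, 0, -0.8]
    - [0, 0, -0.8]
  rotation:
    - [0, 0, 0]
    - [0, 0, 0]
    - [0, 0, 0]
    - [0, 0, 0]
    - [0, 0, 0]
  grip: [10, 10, 10, 10, 10]

```text
time: 10.6
eef_pos: [0.4708, 0.1744, 0.1338]
tcp_rot: [0.569, 0.822, 0.0, 0.0]
contact_force: [0.2, 0.9, -2.5]
opening: 0.294
```

Request:
send_rows:
  translation:
    - [0, 0, -0.5]
    - [0, 0, 0]
    - [0, 0, 0]
    - [0, 0, 0]
    - [0, 0, 0]
  rotation:
    - [0, 0, 0.9]
    - [0, 0, 0.9]
    - [0, 0, 0.9]
    - [0, 0, 0.9]
    - [0, 0, 0.9]
  grip: [10, 10, 10, 10, 10]

```text
time: 11.22
eef_pos: [0.4707, 0.1744, 0.148]
tcp_rot: [0.719, 0.695, 0.0, 0.0]
contact_force: [-0.2, -0.4, -3.1]
opening: 0.293
```

Request:
send_rows:
  translation:
    - [0, 0, 0]
    - [0, 0, 0]
    - [-0.8, 0.25, 0]
    - [-0.8, 0.25, 0]
    - [-0.8, 0.25, 0]
  rotation:
    - [0, 0, 0.9]
    - [0, 0, 0.78]
    - [0, 0, 0]
    - [0, 0, 0]
    - [0, 0, 0]
  grip: [10, 10, 10, 10, 10]

```text
time: 11.85
eef_pos: [0.4801, 0.0989, 0.148]
tcp_rot: [0.767, 0.641, 0.0, 0.0]
contact_force: [-0.2, -0.1, -3.1]
opening: 0.293
```

Request:
send_rows:
  translation:
    - [-0.8, 0.25, 0]
    - [-0.8, 0.25, 0]
    - [-0.8, 0.25, 0]
    - [-0.8, 0.25, 0]
    - [-0.8, 0.25, 0]
  rotation:
    - [0, 0, 0]
    - [0, 0, 0]
    - [0, 0, 0]
    - [0, 0, 0]
    - [0, 0, 0]
  grip: [10, 10, 10, 10, 10]

```text
time: 12.48
eef_pos: [0.4957, -0.026, 0.148]
tcp_rot: [0.768, 0.641, 0.0, 0.0]
contact_force: [-0.4, 0.4, -3.4]
opening: 0.294
```

Request:
send_rows:
  translation:
    - [-0.8, 0.25, 0]
    - [-0.8, 0.15, 0]
    - [0, 0, 0]
    - [0, 0, 0]
    - [0, 0, 0]
  rotation:
    - [0, 0, 0]
    - [0, 0, 0]
    - [0, 0, 0]
    - [0, 0, 0]
    - [0, 0, 0]
  grip: [10, 10, 10, 10, 10]

```text
time: 13.1
eef_pos: [0.4989, -0.0738, 0.1474]
tcp_rot: [0.767, 0.641, 0.0, -0.0]
contact_force: [-0.3, 0.0, -3.2]
opening: 0.295
```

Run:
```python
from h import *
rel([.4973,-.083,.0475],79.7); s=ctrl.get_state(); print(s['eef_pos'],s['contact_force'],s['wrist_torque'])
```

```text
tool shift units [-3.11e-01  1.00e-03  3.33e+00] yaw now 79.79
tool z turn units 0.019
[ 0.49892263 -0.07383553  0.14740604] [-0.29933344  0.03448731 -3.19536305] [-0.01730885  0.01426139  0.02497654]
```

Request:
send_rows:
  translation:
    - [-0.15, 0, 0.8]
    - [-0.15, 0, 0.8]
    - [0, 0, 0.8]
    - [0, 0, 0.6]
    - [0, 0, 0.33]
  rotation:
    - [0, 0, 0]
    - [0, 0, 0]
    - [0, 0, 0]
    - [0, 0, 0]
    - [0, 0, 0]
  grip: [10, 10, 10, 10, 10]

```text
time: 13.72
eef_pos: [0.4971, -0.0829, 0.0464]
tcp_rot: [0.767, 0.641, -0.0, -0.001]
contact_force: [0.9, 0.4, -2.8]
opening: 0.294
```

Request:
send_rows:
  translation:
    - [0, 0, 0]
    - [0, 0, 0]
  rotation:
    - [0, 0, 0]
    - [0, 0, 0]
  grip: [10, 10]

```text
time: 13.98
eef_pos: [0.4983, -0.0837, 0.0483]
tcp_rot: [0.767, 0.641, 0.0, 0.001]
contact_force: [0.3, 0.1, -2.5]
opening: 0.294
```

Run:
```python
from h import *
np.set_printoptions(precision=4,suppress=True)
w=wcap('w5'); c=eyes.read_camera('side'); np.save('pics/side5.npy',c,allow_pickle=True)
M=R.from_quat(w['rot']); g=w['pos']+M.apply([0,0,-.019]); ax=M.apply([1,0,0]); print(w['pos'],g,ax)
for n,k in [('go tip',.072),('go sh',.04),('nogo sh',-.04),('nogo tip',-.054)]:
    print(n,'side',proj(c,g+k*ax),'wrist',wproj(w,g+k*ax))
top=g+[0,0,.013]
for k in (.04,-.04): print('handle top edge',k,'side',proj(c,top+k*ax),'wrist',wproj(w,top+k*ax))
a=cv2.resize(c['image'][165:265,300:420],(480,400),interpolation=cv2.INTER_CUBIC)
b=cv2.resize(w['image'][140:340,240:400],(320,400),interpolation=cv2.INTER_CUBIC)
cv2.imwrite('pics/c5.png',np.hstack([a,b]))
```

```text
[ 0.4983 -0.0837  0.0483] [ 0.4983 -0.0837  0.0673] [ 0.1779  0.984  -0.0003]
go tip side [345.3881 240.4933] wrist [319.6573 152.1537]
go sh side [347.9323 234.6102] wrist [319.6715 244.7028]
nogo sh side [353.9396 220.7197] wrist [319.7703 415.2851]
nogo tip side [354.9422 218.4014] wrist [319.7888 435.8218]
handle top edge 0.04 side [348.1478 230.6153] wrist [319.6851 257.3377]
handle top edge -0.04 side [354.1717 216.8255] wrist [319.7961 435.9675]
```

View pics/c5.png

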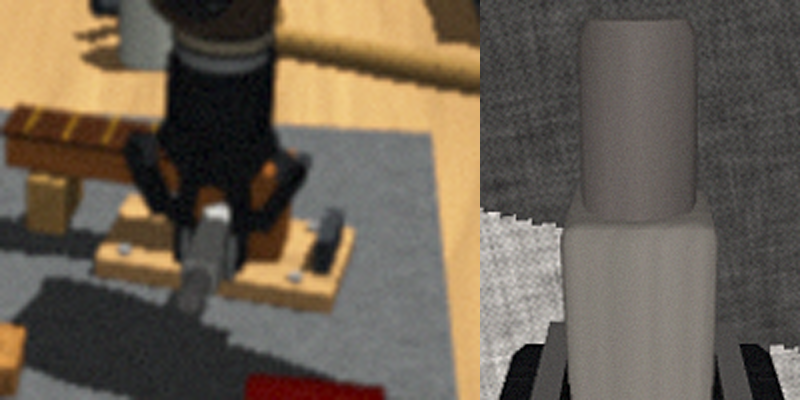

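The wrist view shows the go end centred laterally (about 0.4 mm off). The side view puts its tip at about (347,240), predicted (345,240). That agrees well enough, so I'll go over the neck to the −y side for the go insertion.

Request:
send_rows:
  translation:
    - [0.2, 0, -0.8]
    - [0, 0, -0.8]
    - [0, 0, -0.8]
    - [0, 0, -0.8]
    - [-0.2, 0, -0.3]
  rotation:
    - [0, 0, 0]
    - [0, 0, 0]
    - [0, 0, 0]
    - [0, 0, 0]
    - [0, 0, 0]
  grip: [10, 10, 10, 10, 10]

```text
time: 14.7
eef_pos: [0.4986, -0.0839, 0.1548]
tcp_rot: [0.767, 0.641, 0.001, 0.002]
contact_force: [-1.3, -1.2, -3.5]
opening: 0.295
```

Request:
send_rows:
  translation:
    - [-0.9, 0, 0]
    - [-0.9, 0, 0]
    - [-0.9, 0, 0]
    - [-0.9, 0, 0]
    - [-0.9, 0, 0]
  rotation:
    - [0, 0, 0]
    - [0, 0, 0]
    - [0, 0, 0]
    - [0, 0, 0]
    - [0, 0, 0]
  grip: [10, 10, 10, 10, 10]

```text
time: 15.32
eef_pos: [0.4727, -0.2173, 0.1518]
tcp_rot: [0.768, 0.641, -0.0, -0.0]
contact_force: [0.1, -0.4, -3.5]
opening: 0.297
```

Request:
send_rows:
  translation:
    - [-0.9, 0, 0]
    - [-0.9, 0, 0]
    - [-0.7, 0, 0]
    - [0, 0, 0]
    - [0, 0, 0]
  rotation:
    - [0, 0, 0]
    - [0, 0, 0]
    - [0, 0, 0]
    - [0, 0, 0]
    - [0, 0, 0]
  grip: [10, 10, 10, 10, 10]

```text
time: 15.95
eef_pos: [0.4599, -0.2896, 0.1521]
tcp_rot: [0.768, 0.641, 0.0, -0.001]
contact_force: [-0.3, 0.6, -3.7]
opening: 0.292
```

Request:
send_rows:
  translation:
    - [0, 0, 0.8]
    - [0, 0, 0.8]
    - [0, 0, 0.8]
    - [0, 0, 0.6]
    - [0, 0, 0.3]
  rotation:
    - [0, 0, 0]
    - [0, 0, 0]
    - [0, 0, 0]
    - [0, 0, 0]
    - [0, 0, 0]
  grip: [10, 10, 10, 10, 10]

```text
time: 16.58
eef_pos: [0.4598, -0.2892, 0.0523]
tcp_rot: [0.767, 0.641, -0.0, -0.001]
contact_force: [0.5, 0.3, -3.5]
opening: 0.294
```

Run:
```python
from h import *
d=np.array([.179,.984,0]); m=np.array([.4843,-.1558,.0665])-.042*d
rel(m-d*.074+[0,0,-.019],79.7); s=ctrl.get_state(); print(s['eef_pos'],s['contact_force'],s['wrist_torque'])
```

```text
tool shift units [0.654 0.008 0.161] yaw now 79.78
tool z turn units 0.017
[ 0.45982415 -0.28922417  0.05231385] [ 0.49137152  0.26102777 -3.52144591] [-0.06249371 -0.03929835 -0.00427684]
```

Request:
send_rows:
  translation:
    - [0, 0, 0.16]
    - [0.2, 0.01, 0]
    - [0.1, 0, 0]
    - [0.033, 0, 0]
    - [0.033, 0, 0]
  rotation:
    - [0, 0, 0]
    - [0, 0, 0]
    - [0, 0, 0]
    - [0, 0, 0]
    - [0, 0, 0]
  grip: [10, 10, 10, 10, 10]

```text
time: 17.2
eef_pos: [0.4625, -0.2794, 0.049]
tcp_rot: [0.767, 0.641, 0.0, 0.0]
contact_force: [0.3, 0.4, -2.8]
opening: 0.29
```

Request:
send_rows:
  translation:
    - [0.033, 0, 0]
    - [0.033, 0, 0]
    - [0.033, 0, 0]
    - [0.033, 0, 0]
  rotation:
    - [0, 0, 0]
    - [0, 0, 0]
    - [0, 0, 0]
    - [0, 0, 0]
  grip: [10, 10, 10, 10]

```text
time: 17.7
eef_pos: [0.463, -0.2754, 0.0486]
tcp_rot: [0.768, 0.641, -0.0, -0.0]
contact_force: [-0.6, 0.5, -3.1]
opening: 0.291
```

Request:
send_rows:
  translation:
    - [0.033, 0, 0]
    - [0.033, 0, 0]
    - [0.033, 0, 0]
  rotation:
    - [0, 0, 0]
    - [0, 0, 0]
    - [0, 0, 0]
  grip: [10, 10, 10]

```text
time: 18.08
eef_pos: [0.4636, -0.2725, 0.0486]
tcp_rot: [0.767, 0.641, -0.0, -0.0]
contact_force: [-0.2, 0.4, -2.7]
opening: 0.294
```

Request:
send_rows:
  translation:
    - [0.033, 0, 0]
    - [0.033, 0, 0]
    - [0.033, 0, 0]
  rotation:
    - [0, 0, 0]
    - [0, 0, 0]
    - [0, 0, 0]
  grip: [10, 10, 10]

```text
time: 18.45
eef_pos: [0.4641, -0.2696, 0.0486]
tcp_rot: [0.767, 0.641, -0.0, 0.0]
contact_force: [-0.2, -1.4, -2.4]
opening: 0.293
```

Request:
send_rows:
  translation:
    - [0.033, 0, 0]
    - [0.033, 0, 0]
  rotation:
    - [0, 0, 0]
    - [0, 0, 0]
  grip: [10, 10]

```text
time: 18.7
eef_pos: [0.4644, -0.2683, 0.0486]
tcp_rot: [0.767, 0.641, -0.001, 0.001]
contact_force: [0.1, -3.8, -5.1]
opening: 0.295
```

Light contact at the mouth; the wood pushes the nose down, so the hole lies lower. Shift down 1 mm and go on.

Request:
send_rows:
  translation:
    - [0, 0, 0.035]
    - [0.017, 0, 0]
    - [0.017, 0, 0]
  rotation:
    - [0, 0, 0]
    - [0, 0, 0]
    - [0, 0, 0]
  grip: [10, 10, 10]

```text
time: 19.08
eef_pos: [0.4646, -0.2665, 0.0474]
tcp_rot: [0.767, 0.641, 0.0, -0.0]
contact_force: [0.1, -2.1, -5.0]
opening: 0.293
```

```bash
cat > st.py <<'E'
from h import *
s=ctrl.get_state(); M=R.from_quat(s['tcp_rot']).inv()
np.set_printoptions(precision=4,suppress=True)
print(s['time'],s['eef_pos'],'F tool (net of gauge weight)',np.round(M.apply(s['contact_force']+[0,0,3.1]),2),'T tool',np.round(M.apply(s['wrist_torque']),3))
E
python3 st.py
```

```text
19.075 [ 0.4646 -0.2665  0.0474] F tool (net of gauge weight) [-2.03  0.49  1.94] T tool [-0.022 -0.342 -0.052]
```

Request:
send_rows:
  translation:
    - [0, 0, 0.025]
    - [0.025, 0, 0]
    - [0.025, 0, 0]
    - [0.025, 0, 0]
  rotation:
    - [0, 0, 0]
    - [0, 0, 0]
    - [0, 0, 0]
    - [0, 0, 0]
  grip: [10, 10, 10, 10]

```text
time: 19.58
eef_pos: [0.4651, -0.2644, 0.0469]
tcp_rot: [0.767, 0.641, 0.0, 0.0]
contact_force: [-0.5, 0.2, -2.7]
opening: 0.296
```

```bash
python3 st.py
```

```text
19.575 [ 0.4651 -0.2644  0.0469] F tool (net of gauge weight) [ 0.06 -0.52 -0.4 ] T tool [ 0.034 -0.03  -0.006]
```

Request:
send_rows:
  translation:
    - [0.06, 0, 0]
    - [0.06, 0, 0]
    - [0.06, 0, 0]
  rotation:
    - [0, 0, 0]
    - [0, 0, 0]
    - [0, 0, 0]
  grip: [10, 10, 10]

```text
time: 19.95
eef_pos: [0.466, -0.259, 0.0468]
tcp_rot: [0.767, 0.641, 0.0, -0.0]
contact_force: [-0.2, 0.3, -2.9]
opening: 0.288
```

Request:
send_rows:
  translation:
    - [0.06, 0, 0]
    - [0.06, 0, 0]
    - [0.06, 0, 0]
  rotation:
    - [0, 0, 0]
    - [0, 0, 0]
    - [0, 0, 0]
  grip: [10, 10, 10]

```text
time: 20.32
eef_pos: [0.467, -0.2537, 0.0468]
tcp_rot: [0.767, 0.641, 0.0, 0.0]
contact_force: [0.3, -0.2, -2.8]
opening: 0.295
```

```bash
python3 st.py
```

```text
20.325 [ 0.467  -0.2537  0.0468] F tool (net of gauge weight) [-0.15  0.34 -0.31] T tool [ 0.018 -0.036 -0.005]
```

Sliding freely. Carry on, slower towards the shoulder.

Request:
send_rows:
  translation:
    - [0.05, 0, 0]
    - [0.05, 0, 0]
    - [0.05, 0, 0]
    - [0.05, 0, 0]
    - [0.05, 0, 0]
  rotation:
    - [0, 0, 0]
    - [0, 0, 0]
    - [0, 0, 0]
    - [0, 0, 0]
    - [0, 0, 0]
  grip: [10, 10, 10, 10, 10]

```text
time: 20.95
eef_pos: [0.4683, -0.2464, 0.0468]
tcp_rot: [0.767, 0.641, 0.0, 0.0]
contact_force: [-1.5, 0.1, -2.6]
opening: 0.293
```

Request:
send_rows:
  translation:
    - [0.03, 0, 0]
    - [0.03, 0, 0]
    - [0.03, 0, 0]
    - [0.03, 0, 0]
  rotation:
    - [0, 0, 0]
    - [0, 0, 0]
    - [0, 0, 0]
    - [0, 0, 0]
  grip: [10, 10, 10, 10]

```text
time: 21.45
eef_pos: [0.4689, -0.2429, 0.0468]
tcp_rot: [0.768, 0.641, -0.0, 0.0]
contact_force: [-0.6, -2.2, -2.8]
opening: 0.291
```

```bash
python3 st.py
```

```text
21.45 [ 0.4689 -0.2429  0.0468] F tool (net of gauge weight) [-2.27 -0.16 -0.3 ] T tool [-0.013 -0.034  0.005]
```

Request:
send_rows:
  translation:
    - [0.02, 0, 0]
    - [0.02, 0, 0]
    - [0.02, 0, 0]
  rotation:
    - [0, 0, 0]
    - [0, 0, 0]
    - [0, 0, 0]
  grip: [10, 10, 10]

```text
time: 21.82
eef_pos: [0.4692, -0.2411, 0.0468]
tcp_rot: [0.768, 0.641, -0.0, 0.0]
contact_force: [-0.2, -0.5, -3.5]
opening: 0.295
```

```bash
python3 st.py
```

```text
21.825 [ 0.4692 -0.2411  0.0468] F tool (net of gauge weight) [-0.57 -0.09  0.43] T tool [ 0.059 -0.049 -0.003]
```

Just friction. Continue.

Request:
send_rows:
  translation:
    - [0.025, 0, 0]
    - [0.025, 0, 0]
    - [0.025, 0, 0]
  rotation:
    - [0, 0, 0]
    - [0, 0, 0]
    - [0, 0, 0]
  grip: [10, 10, 10]

```text
time: 22.2
eef_pos: [0.4697, -0.2389, 0.0468]
tcp_rot: [0.767, 0.641, 0.0, 0.0]
contact_force: [-0.7, 0.5, -3.2]
opening: 0.293
```

Request:
send_rows:
  translation:
    - [0.02, 0, 0]
    - [0.02, 0, 0]
  rotation:
    - [0, 0, 0]
    - [0, 0, 0]
  grip: [10, 10]

```text
time: 22.45
eef_pos: [0.4697, -0.2387, 0.0469]
tcp_rot: [0.767, 0.641, -0.001, 0.001]
contact_force: [-2.4, -4.0, -3.9]
opening: 0.294
```

```bash
python3 st.py
```

```text
22.45 [ 0.4697 -0.2387  0.0469] F tool (net of gauge weight) [-4.4  -1.68  0.84] T tool [ 0.151 -0.875 -0.032]
```

Stopped at y = −0.2387, about 31 mm beyond the first touch, which looks like the shoulder. Press a bit more to confirm.

Request:
send_rows:
  translation:
    - [0.02, 0, 0]
    - [0.015, 0, 0]
  rotation:
    - [0, 0, 0]
    - [0, 0, 0]
  grip: [10, 10]

```text
time: 22.7
eef_pos: [0.4698, -0.2387, 0.047]
tcp_rot: [0.767, 0.641, -0.001, 0.001]
contact_force: [-3.5, -8.2, -3.7]
opening: 0.295
```

```bash
python3 st.py
```

```text
22.7 [ 0.4698 -0.2387  0.047 ] F tool (net of gauge weight) [-8.67 -2.    0.66] T tool [ 0.272 -1.416 -0.021]
```

Request:
send_rows:
  translation:
    - [0.02, 0, 0]
    - [0, 0, 0]
    - [0, 0, 0]
    - [0, 0, 0]
  rotation:
    - [0, 0, 0]
    - [0, 0, 0]
    - [0, 0, 0]
    - [0, 0, 0]
  grip: [10, 10, 10, 10]

```text
time: 23.2
eef_pos: [0.4698, -0.2387, 0.0471]
tcp_rot: [0.767, 0.641, -0.002, 0.002]
contact_force: [-3.4, -9.2, -4.6]
opening: 0.292
```

```bash
python3 st.py
```

```text
23.2 [ 0.4698 -0.2387  0.0471] F tool (net of gauge weight) [-9.62 -1.74  1.57] T tool [ 0.238 -1.471  0.04 ]
```

Shoulder is home, pressing with about 9.6 N with no further movement. Draw out, lift, and cross over to the +y mouth.

Request:
send_rows:
  translation:
    - [-0.08, 0, 0]
    - [-0.2, 0, 0]
    - [-0.3, 0, 0]
    - [-0.35, 0, 0]
    - [-0.35, 0, 0]
  rotation:
    - [0, 0, 0]
    - [0, 0, 0]
    - [0, 0, 0]
    - [0, 0, 0]
    - [0, 0, 0]
  grip: [10, 10, 10, 10, 10]

```text
time: 23.82
eef_pos: [0.4633, -0.2747, 0.0469]
tcp_rot: [0.768, 0.641, 0.0, 0.0]
contact_force: [0.2, -0.1, -3.2]
opening: 0.295
```

Request:
send_rows:
  translation:
    - [-0.35, 0, 0]
    - [-0.2, 0, 0]
    - [0, 0, -0.5]
    - [0, 0, -0.8]
    - [0, 0, -0.8]
  rotation:
    - [0, 0, 0]
    - [0, 0, 0]
    - [0, 0, 0]
    - [0, 0, 0]
    - [0, 0, 0]
  grip: [10, 10, 10, 10, 10]

```text
time: 24.45
eef_pos: [0.4605, -0.2899, 0.1114]
tcp_rot: [0.767, 0.641, 0.0, 0.0]
contact_force: [0.9, -0.6, -2.3]
opening: 0.294
```

Request:
send_rows:
  translation:
    - [0, 0, -0.8]
    - [0, 0, -0.5]
    - [0.8, 0, 0]
    - [0.9, 0, 0]
    - [0.9, 0, 0]
  rotation:
    - [0, 0, 0]
    - [0, 0, 0]
    - [0, 0, 0]
    - [0, 0, 0]
    - [0, 0, 0]
  grip: [10, 10, 10, 10, 10]

```text
time: 25.08
eef_pos: [0.4742, -0.2124, 0.1491]
tcp_rot: [0.768, 0.641, 0.0, -0.0]
contact_force: [0.0, 0.5, -2.8]
opening: 0.291
```

Request:
send_rows:
  translation:
    - [0.9, 0, 0]
    - [0.9, 0, 0]
    - [0.9, 0, 0]
    - [0.9, 0, 0]
    - [0.4, 0, 0]
  rotation:
    - [0, 0, 0]
    - [0, 0, 0]
    - [0, 0, 0]
    - [0, 0, 0]
    - [0, 0, 0]
  grip: [10, 10, 10, 10, 10]

```text
time: 25.7
eef_pos: [0.4955, -0.094, 0.1489]
tcp_rot: [0.767, 0.642, -0.0, -0.0]
contact_force: [-0.0, 0.5, -3.7]
opening: 0.296
```

Request:
send_rows:
  translation:
    - [0, 0, 0]
    - [0, 0, 0]
  rotation:
    - [0, 0, 0]
    - [0, 0, 0]
  grip: [10, 10]

```text
time: 25.95
eef_pos: [0.4956, -0.096, 0.1489]
tcp_rot: [0.768, 0.641, -0.0, 0.0]
contact_force: [-0.1, -0.4, -3.4]
opening: 0.295
```

```bash
python3 st.py; python3 -c "
from h import *
rel([.4970,-.0884,.0468],79.78)"
```

```text
25.95 [ 0.4956 -0.096   0.1489] F tool (net of gauge weight) [-0.43  0.01  0.32] T tool [-0.022 -0.001  0.011]
tool shift units [ 2.590e-01 -1.000e-03  3.404e+00] yaw now 79.72
tool z turn units -0.012
```

Request:
send_rows:
  translation:
    - [0.26, 0, 0.2]
    - [0, 0, 0.8]
    - [0, 0, 0.8]
    - [0, 0, 0.8]
    - [0, 0, 0.6]
  rotation:
    - [0, 0, 0]
    - [0, 0, 0]
    - [0, 0, 0]
    - [0, 0, 0]
    - [0, 0, 0]
  grip: [10, 10, 10, 10, 10]

```text
time: 26.58
eef_pos: [0.4964, -0.0876, 0.0513]
tcp_rot: [0.768, 0.641, -0.0, -0.001]
contact_force: [0.8, 0.1, -4.0]
opening: 0.293
```

Request:
send_rows:
  translation:
    - [0, 0, 0.2]
    - [0, 0, 0]
    - [0, 0, 0]
  rotation:
    - [0, 0, 0]
    - [0, 0, 0]
    - [0, 0, 0]
  grip: [10, 10, 10]

```text
time: 26.95
eef_pos: [0.4979, -0.088, 0.0478]
tcp_rot: [0.767, 0.641, 0.001, 0.001]
contact_force: [-0.1, -0.0, -3.9]
opening: 0.293
```

```bash
python3 st.py; python3 -c "
from h import *
rel([.4970,-.0884,.0468],79.78)"
```

```text
26.95 [ 0.4979 -0.088   0.0478] F tool (net of gauge weight) [-0.02 -0.11  0.83] T tool [ 0.002  0.037 -0.009]
tool shift units [-0.019 -0.027  0.034] yaw now 79.74
tool z turn units -0.008
```

Request:
send_rows:
  translation:
    - [-0.1, -0.025, 0.035]
    - [-0.15, 0, 0]
    - [-0.1, 0, 0]
    - [-0.033, 0, 0]
    - [-0.033, 0, 0]
  rotation:
    - [0, 0, 0]
    - [0, 0, 0]
    - [0, 0, 0]
    - [0, 0, 0]
    - [0, 0, 0]
  grip: [10, 10, 10, 10, 10]

```text
time: 27.58
eef_pos: [0.494, -0.0999, 0.0458]
tcp_rot: [0.768, 0.641, 0.0, -0.0]
contact_force: [-0.1, -0.3, -3.0]
opening: 0.294
```

Request:
send_rows:
  translation:
    - [-0.025, 0, 0]
    - [-0.025, 0, 0]
    - [-0.025, 0, 0]
    - [0, 0, 0]
  rotation:
    - [0, 0, 0]
    - [0, 0, 0]
    - [0, 0, 0]
    - [0, 0, 0]
  grip: [10, 10, 10, 10]

```text
time: 28.08
eef_pos: [0.4937, -0.102, 0.0458]
tcp_rot: [0.767, 0.641, -0.0, -0.0]
contact_force: [-0.8, -0.2, -2.6]
opening: 0.293
```

```bash
python3 st.py; python3 -c "
from h import *
rel(np.array([.179,.984,0])*-.0148+.5047*np.array([.984,-.179,0])+[0,0,.0468],79.78)"
```

```text
28.075 [ 0.4937 -0.102   0.0458] F tool (net of gauge weight) [-0.34 -0.73 -0.46] T tool [ 0.018 -0.085  0.025]
tool shift units [-0.093  0.028 -0.035] yaw now 79.74
tool z turn units -0.007
```

Request:
send_rows:
  translation:
    - [0, 0.028, -0.035]
    - [-0.025, 0, 0]
    - [-0.025, 0, 0]
    - [-0.025, 0, 0]
    - [-0.025, 0, 0]
  rotation:
    - [0, 0, 0]
    - [0, 0, 0]
    - [0, 0, 0]
    - [0, 0, 0]
    - [0, 0, 0]
  grip: [10, 10, 10, 10, 10]

```text
time: 28.7
eef_pos: [0.4939, -0.1051, 0.0468]
tcp_rot: [0.767, 0.641, -0.0, -0.0]
contact_force: [0.3, 0.2, -2.5]
opening: 0.293
```

```bash
python3 st.py
```

```text
28.7 [ 0.4939 -0.1051  0.0468] F tool (net of gauge weight) [ 0.23  0.24 -0.57] T tool [ 0.011 -0.029  0.007]
```

Request:
send_rows:
  translation:
    - [-0.025, 0, 0]
    - [-0.025, 0, 0]
    - [-0.025, 0, 0]
  rotation:
    - [0, 0, 0]
    - [0, 0, 0]
    - [0, 0, 0]
  grip: [10, 10, 10]

```text
time: 29.08
eef_pos: [0.4935, -0.1073, 0.0468]
tcp_rot: [0.768, 0.641, 0.0, -0.0]
contact_force: [-1.0, 0.1, -3.3]
opening: 0.292
```

```bash
python3 st.py
```

```text
29.075 [ 0.4935 -0.1073  0.0468] F tool (net of gauge weight) [-0.12 -1.    0.17] T tool [ 0.05  -0.003  0.018]
```

Request:
send_rows:
  translation:
    - [-0.02, 0, 0]
    - [-0.02, 0, 0]
    - [-0.02, 0, 0]
  rotation:
    - [0, 0, 0]
    - [0, 0, 0]
    - [0, 0, 0]
  grip: [10, 10, 10]

```text
time: 29.45
eef_pos: [0.4928, -0.1084, 0.0465]
tcp_rot: [0.768, 0.641, 0.0, -0.001]
contact_force: [-0.6, 3.9, -3.8]
opening: 0.295
```

```bash
python3 st.py
```

```text
29.45 [ 0.4928 -0.1084  0.0465] F tool (net of gauge weight) [ 3.71 -1.26  0.7 ] T tool [0.084 0.576 0.02 ]
```

Contact at 3.7 mm of dip, as expected for a centred nose. Build up to 10 N.

Request:
send_rows:
  translation:
    - [-0.02, -0.01, 0.006]
    - [-0.02, 0, 0]
    - [0, 0, 0]
  rotation:
    - [0, 0, 0]
    - [0, 0, 0]
    - [0, 0, 0]
  grip: [10, 10, 10]

```text
time: 29.82
eef_pos: [0.4927, -0.1087, 0.0464]
tcp_rot: [0.768, 0.641, 0.001, -0.001]
contact_force: [1.7, 7.5, -1.5]
opening: 0.294
```

```bash
python3 st.py
```

```text
29.825 [ 0.4927 -0.1087  0.0464] F tool (net of gauge weight) [ 7.73  0.31 -1.55] T tool [-0.026  1.138 -0.048]
```

Request:
send_rows:
  translation:
    - [-0.02, 0, 0]
    - [0, 0, 0]
    - [0, 0, 0]
  rotation:
    - [0, 0, 0]
    - [0, 0, 0]
    - [0, 0, 0]
  grip: [10, 10, 10]

```text
time: 30.2
eef_pos: [0.4927, -0.1087, 0.0464]
tcp_rot: [0.768, 0.641, 0.001, -0.002]
contact_force: [3.0, 9.1, -3.0]
opening: 0.295
```

```bash
python3 st.py
```

```text
30.2 [ 0.4927 -0.1087  0.0464] F tool (net of gauge weight) [ 9.51  1.28 -0.01] T tool [-0.15   1.407 -0.023]
```

About 9.5–10 N; hold for well over a second.

Request:
send_rows:
  translation:
    - [-0.005, 0, 0]
    - [0, 0, 0]
    - [0, 0, 0]
    - [0, 0, 0]
    - [0, 0, 0]
  rotation:
    - [0, 0, 0]
    - [0, 0, 0]
    - [0, 0, 0]
    - [0, 0, 0]
    - [0, 0, 0]
  grip: [10, 10, 10, 10, 10]

```text
time: 30.82
eef_pos: [0.4927, -0.1087, 0.0464]
tcp_rot: [0.768, 0.641, 0.001, -0.002]
contact_force: [2.2, 10.0, -2.6]
opening: 0.295
```

Request:
send_rows:
  translation:
    - [0, 0, 0]
    - [0, 0, 0]
    - [0, 0, 0]
    - [0, 0, 0]
    - [0, 0, 0]
  rotation:
    - [0, 0, 0]
    - [0, 0, 0]
    - [0, 0, 0]
    - [0, 0, 0]
    - [0, 0, 0]
  grip: [10, 10, 10, 10, 10]

```text
time: 31.45
eef_pos: [0.4927, -0.1087, 0.0464]
tcp_rot: [0.768, 0.641, 0.002, -0.002]
contact_force: [1.8, 9.7, -3.8]
opening: 0.293
```

Request:
send_rows:
  translation:
    - [0, 0, 0]
    - [0, 0, 0]
    - [0, 0, 0]
    - [0, 0, 0]
  rotation:
    - [0, 0, 0]
    - [0, 0, 0]
    - [0, 0, 0]
    - [0, 0, 0]
  grip: [10, 10, 10, 10]

```text
time: 31.95
eef_pos: [0.4927, -0.1087, 0.0464]
tcp_rot: [0.768, 0.641, 0.001, -0.002]
contact_force: [2.5, 10.6, -3.2]
opening: 0.292
```

```bash
python3 st.py
```

```text
31.95 [ 0.4927 -0.1087  0.0464] F tool (net of gauge weight) [10.84  0.55  0.17] T tool [-0.016  1.514 -0.02 ]
```

Held steady at 9.5–10.8 N for over 1.7 s without moving in. Back off and return to the rest.

Request:
send_rows:
  translation:
    - [0.08, 0, 0]
    - [0.2, 0, 0]
    - [0.4, 0, 0]
    - [0.3, 0, -0.4]
    - [0, 0, -0.8]
  rotation:
    - [0, 0, 0]
    - [0, 0, 0]
    - [0, 0, 0]
    - [0, 0, 0]
    - [0, 0, 0]
  grip: [10, 10, 10, 10, 10]

```text
time: 32.58
eef_pos: [0.4972, -0.0808, 0.0827]
tcp_rot: [0.767, 0.642, -0.001, -0.001]
contact_force: [0.6, -0.8, -3.3]
opening: 0.295
```

Request:
send_rows:
  translation:
    - [0, 0, -0.8]
    - [0, 0, -0.8]
    - [0, 0, -0.6]
    - [0.8, -0.25, 0]
    - [0.8, -0.25, 0]
  rotation:
    - [0, 0, 0]
    - [0, 0, 0]
    - [0, 0, 0]
    - [0, 0, 0]
    - [0, 0, 0]
  grip: [10, 10, 10, 10, 10]

```text
time: 33.2
eef_pos: [0.4917, -0.0316, 0.1495]
tcp_rot: [0.768, 0.641, 0.0, 0.0]
contact_force: [-0.4, 0.2, -3.2]
opening: 0.295
```

Request:
send_rows:
  translation:
    - [0.8, -0.25, 0]
    - [0.8, -0.25, 0]
    - [0.8, -0.25, 0]
    - [0.8, -0.25, 0]
    - [0.8, -0.25, 0]
  rotation:
    - [0, 0, 0]
    - [0, 0, 0]
    - [0, 0, 0]
    - [0, 0, 0]
    - [0, 0, 0]
  grip: [10, 10, 10, 10, 10]

```text
time: 33.83
eef_pos: [0.4758, 0.0937, 0.1491]
tcp_rot: [0.767, 0.641, 0.0, 0.0]
contact_force: [0.5, 0.1, -3.5]
opening: 0.294
```

Request:
send_rows:
  translation:
    - [0.8, -0.2, 0]
    - [0.8, -0.1, 0]
    - [0, 0, 0]
    - [0, 0, 0]
    - [0, 0, 0]
  rotation:
    - [0, 0, 0]
    - [0, 0, 0]
    - [0, 0, -0.9]
    - [0, 0, -0.9]
    - [0, 0, -0.9]
  grip: [10, 10, 10, 10, 10]

```text
time: 34.45
eef_pos: [0.4756, 0.1418, 0.149]
tcp_rot: [0.686, 0.728, -0.0, 0.0]
contact_force: [-0.7, -0.5, -2.3]
opening: 0.294
```

Request:
send_rows:
  translation:
    - [0, 0, 0]
    - [0, 0, 0]
    - [0, 0, 0]
    - [0, 0, 0]
    - [0, 0, 0]
  rotation:
    - [0, 0, -0.9]
    - [0, 0, -0.9]
    - [0, 0, -0.9]
    - [0, 0, -0.78]
    - [0, 0, 0]
  grip: [10, 10, 10, 10, 10]

```text
time: 35.08
eef_pos: [0.4757, 0.1417, 0.149]
tcp_rot: [0.569, 0.822, 0.0, 0.0]
contact_force: [0.1, 0.3, -3.5]
opening: 0.293
```

```bash
python3 st.py; python3 -c "
from h import *
rel([.4714,.1744,.0342],110.56)"
```

```text
35.075 [0.4757 0.1417 0.149 ] F tool (net of gauge weight) [0.21 0.17 0.35] T tool [-0.021 -0.003 -0.029]
tool shift units [1.072 0.251 3.825] yaw now 110.61
tool z turn units 0.01
```

Request:
send_rows:
  translation:
    - [0.55, 0.12, 0]
    - [0.52, 0.13, 0]
    - [0, 0, 0.7]
    - [0, 0, 0.7]
    - [0, 0, 0.6]
  rotation:
    - [0, 0, 0]
    - [0, 0, 0]
    - [0, 0, 0]
    - [0, 0, 0]
    - [0, 0, 0]
  grip: [10, 10, 10, 10, 10]

```text
time: 35.7
eef_pos: [0.4711, 0.1752, 0.0878]
tcp_rot: [0.569, 0.823, -0.0, -0.0]
contact_force: [-0.0, 0.2, -3.0]
opening: 0.295
```

Request:
send_rows:
  translation:
    - [0, 0, 0.4]
    - [0, 0, 0.2]
    - [0, 0, 0]
    - [0, 0, 0]
    - [0, 0, 0]
  rotation:
    - [0, 0, 0]
    - [0, 0, 0]
    - [0, 0, 0]
    - [0, 0, 0]
    - [0, 0, 0]
  grip: [10, 10, 10, 10, 10]

```text
time: 36.33
eef_pos: [0.4721, 0.1742, 0.0714]
tcp_rot: [0.569, 0.822, 0.001, 0.001]
contact_force: [-0.3, -0.4, -2.8]
opening: 0.291
```

```bash
python3 st.py; python3 -c "
from h import *
rel([.4714,.1744,.0342],110.56)"
```

```text
36.325 [0.4721 0.1742 0.0714] F tool (net of gauge weight) [-0.26 -0.43 -0.32] T tool [ 0.022 -0.035  0.002]
tool shift units [ 0.014 -0.02   1.24 ] yaw now 110.63
tool z turn units 0.015
```

Aligned. Lower into the notches, slowing near the floor.

Request:
send_rows:
  translation:
    - [0, -0.02, 0.3]
    - [0, 0, 0.3]
    - [0, 0, 0.25]
    - [0, 0, 0.15]
    - [0, 0, 0.1]
  rotation:
    - [0, 0, 0]
    - [0, 0, 0]
    - [0, 0, 0]
    - [0, 0, 0]
    - [0, 0, 0]
  grip: [10, 10, 10, 10, 10]

```text
time: 36.95
eef_pos: [0.4708, 0.174, 0.0372]
tcp_rot: [0.569, 0.822, -0.0, -0.0]
contact_force: [0.6, 0.4, -3.3]
opening: 0.293
```

Request:
send_rows:
  translation:
    - [0, 0, 0.03]
    - [0, 0, 0.03]
    - [0, 0, 0]
  rotation:
    - [0, 0, 0]
    - [0, 0, 0]
    - [0, 0, 0]
  grip: [10, 10, 10]

```text
time: 37.33
eef_pos: [0.4711, 0.174, 0.036]
tcp_rot: [0.569, 0.822, 0.0, 0.0]
contact_force: [0.6, 0.3, -3.7]
opening: 0.294
```

```bash
python3 st.py
```

```text
37.325 [0.4711 0.174  0.036 ] F tool (net of gauge weight) [0.04 0.69 0.56] T tool [-0.03  -0.004  0.065]
```

Request:
send_rows:
  translation:
    - [0, 0, 0.02]
    - [0, 0, 0.02]
    - [0, 0, 0.02]
    - [0, 0, 0]
  rotation:
    - [0, 0, 0]
    - [0, 0, 0]
    - [0, 0, 0]
    - [0, 0, 0]
  grip: [10, 10, 10, 10]

```text
time: 37.83
eef_pos: [0.471, 0.1739, 0.0342]
tcp_rot: [0.569, 0.822, -0.0, -0.0]
contact_force: [-0.4, 0.3, -1.1]
opening: 0.292
```

```bash
python3 st.py
```

```text
37.825 [0.471  0.1739 0.0342] F tool (net of gauge weight) [ 0.4  -0.32 -2.02] T tool [ 0.142 -0.053  0.01 ]
```

Resting on the notch floor. Open gently, then rise.

Request:
send_rows:
  translation:
    - [0, 0, 0.01]
    - [0, 0, 0]
    - [0, 0, 0]
    - [0, 0, 0]
    - [0, 0, 0]
  rotation:
    - [0, 0, 0]
    - [0, 0, 0]
    - [0, 0, 0]
    - [0, 0, 0]
    - [0, 0, 0]
  grip: [24, 27, 30, 34, 40]

```text
time: 38.45
eef_pos: [0.4711, 0.174, 0.0338]
tcp_rot: [0.569, 0.822, 0.0, 0.0]
contact_force: [-0.0, -0.1, -0.3]
opening: 0.466
```

Request:
send_rows:
  translation:
    - [0, 0, 0]
    - [0, 0, 0]
    - [0, 0, 0]
    - [0, 0, 0]
    - [0, 0, 0]
  rotation:
    - [0, 0, 0]
    - [0, 0, 0]
    - [0, 0, 0]
    - [0, 0, 0]
    - [0, 0, 0]
  grip: [55, 70, 80, 80, 80]

```text
time: 39.08
eef_pos: [0.4709, 0.174, 0.0337]
tcp_rot: [0.569, 0.822, -0.0, -0.0]
contact_force: [0.0, -0.2, 0.2]
opening: 0.94
```

Request:
send_rows:
  translation:
    - [0, 0, -0.3]
    - [0, 0, -0.5]
    - [0, 0, -0.7]
    - [0, 0, -0.8]
    - [0, 0, -0.8]
  rotation:
    - [0, 0, 0]
    - [0, 0, 0]
    - [0, 0, 0]
    - [0, 0, 0]
    - [0, 0, 0]
  grip: [80, 80, 80, 80, 80]

```text
time: 39.7
eef_pos: [0.4712, 0.174, 0.1289]
tcp_rot: [0.569, 0.822, 0.001, 0.001]
contact_force: [0.5, 0.2, 0.5]
opening: 0.937
```

Request:
send_rows:
  translation:
    - [0, 0, -0.8]
    - [0, 0, -0.8]
    - [0, 0, 0]
    - [0, 0, 0]
  rotation:
    - [0, 0, 0]
    - [0, 0, 0]
    - [0, 0, 0]
    - [0, 0, 0]
  grip: [80, 80, 80, 80]

```text
time: 40.2
eef_pos: [0.4705, 0.1739, 0.1744]
tcp_rot: [0.569, 0.822, -0.0, -0.0]
contact_force: [-0.4, 0.8, -0.8]
opening: 0.937
```

```bash
python3 st.py
python3 - <<'E'
from h import *
w=wcap('w9'); c=eyes.read_camera('side')
a=cv2.resize(w['image'][60:420,140:500],(400,400)); b=cv2.resize(c['image'][170:370,220:420],(400,400))
cv2.imwrite('pics/end.png',np.hstack([a,b]))
E
```

```text
40.2 [0.4705 0.1739 0.1744] F tool (net of gauge weight) [ 0.9  -0.13 -2.35] T tool [ 0.     0.025 -0.031]
```

View pics/end.png

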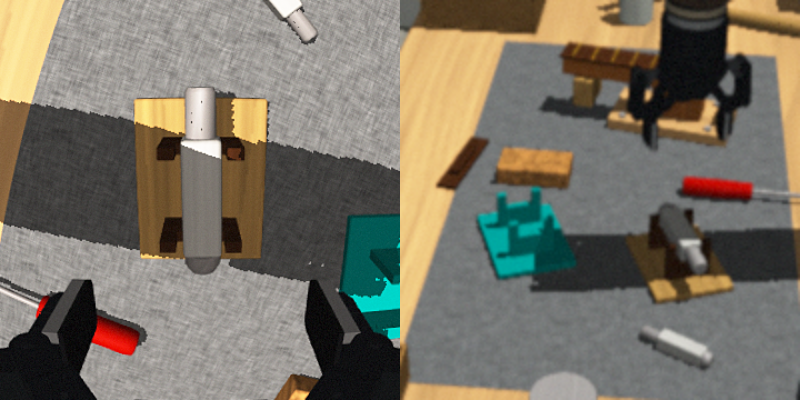

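The gauge lies in both notches of the wooden rest (handle at crop (202,200)). The gripper is open and clear, and the other things are where they were.

```bash
python3 -c "
from plant import ticket; print(ticket.sign_off())"
```

```text
the job is handed in; nothing more can be done
None
```

The hole passed both checks: the go end went fully in and the no-go end was refused. I handed the job in at about 40 s of the 72 s allowed.

- **Go end:** I pushed it into the −y mouth. After a 1–2 mm downward correction by feel, it slid in until the shoulder was home and pressing with about 9.6 N, with no further movement. I then drew it out.
- **No-go end:** I set it on the +y mouth and pressed at 9.5–10.8 N for about 1.7 s. It dipped about 3.7–4 mm by the readings, against the 3.5 mm expected, and then did not move at all.
- **Putting back:** The gauge went down into the wooden rest at the pose it was picked from. I felt it take its weight on the notch floor before opening the gripper and rising clear.
- **Forces:** The highest reading I saw on the wood was about 11 N. The wrist force is only reported at the end of each move call, so short peaks between readings are not covered.
- **Last pictures:** The gauge lies in both notches, the gripper is empty and about 14 cm above it, and the nearby things look undisturbed. The jar is mostly out of the last pictures, and the dowel, the glue bottle and the mallet were not checked closely in them.
- **Disagreement:** The side camera put the hole about 2 mm higher than the wrist camera did (about 68 against 66.5 mm). Feel settled it near 66 mm.

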